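Close up the coffee mill

TASK

The ground coffee has been taken out of the mill on the worktop; close it up for putting away. First push its crank round with a fingertip until the knob at the crank's end points straight to the back of the mill, opposite the drawer, then gently push the open drawer fully shut with the fingertips. Only push, grasp and lift nothing, leave the mill standing where it is, and do not disturb the shaker, flask and match box beside it.

Things in the scene. Friction and masses are not known exactly. Their poses are not given: they have to be found in the camera images.
- mill: box coffee mill of dark brown wood, loose on the worktop, 0.8 to 1.4 kg (a second one on the low stand at far right is room). Origin on the underside; x points from the drawer side to the back, z up. Plinth x -74 to 76, y -61 to 89 mm, 12 mm high; box x -62 to 64, y -49 to 77, up to z 97; round grey hopper, radius 55 about x 1, y 14, up to z 140; the crank turns above it.
- crank_axis (a point): point on the upright axis of the crank, at half the height of the crank's knob (177 mm above the worktop); its axes are those of the mill
- crank_knob (a point): centre of the upright brown knob at the end of the crank: about 24 mm across, from 162 to 192 mm above the worktop, 104 mm from the crank's axis. The flat crank arm runs from the axis to the foot of the knob at 156 to 166 mm. The crank turns freely either way all round, stays where it is left and needs about 0.5 to 1 N at the knob. At the start the knob hangs over the drawer side.
- drawer_knob (a point): middle of the outer face of the round drawer knob (15 mm across, standing 18 mm out from the drawer's front, 37 mm above the worktop); pushing it along the mill's +x shuts the drawer. When shut it lies at x -76, y 14, z 37 mm of the mill's frame. The drawer's front is 98 mm wide, 13 to 60 mm above the worktop.
- mill_drawer (a joint): how far the drawer stands open, in m: 0 is fully shut, 0.07 fully open; it slides with about 0.3 N and stays where it is left
- salt: shaker of steel and glass, 44 mm across, 89 mm high, standing loose to the left of the mill; origin at the centre of its underside; not to be disturbed
- flask: small conical glass flask, 69 mm across, 105 mm high, standing loose to the right of the mill; origin at the centre of its underside; not to be disturbed
- matches: match box 34x54x14 mm lying loose in front of the mill to the left; origin at the centre of its underside; not to be disturbed

How it is judged:
On the way, in this order (a step that is already met when the one before it is completed fails the run):
1. the crank's knob is swung to the back of the mill while the drawer is still open (x of crank_knob in the frame of mill above 0.075 m), for 0.2 s.
2. the drawer is pushed fully shut (value of joint mill_drawer below 0.004 m), for 0.2 s.
At the end, for the whole second after the job is handed in: The crank's knob points to the back of the mill (within 45 degrees of straight back), the drawer is shut to within 4 mm, the mill stands upright on the worktop within 30 mm of where it was, and shaker, flask and match box stand where they were (within 20 mm, upright) (x of crank_knob in the frame of mill above 0.075 m and value of joint mill_drawer below 0.004 m and distance of mill from where it was at the start of the episode below 0.03 m and height (world z) of mill below 0.005 m and angle between mill's own z axis and vertical below 0.05 rad and linear speed of mill below 0.02 m/s and distance of each of salt, flask, matches from where it was at the start of the episode below 0.02 m and angle between each of salt, flask's own z axis and vertical below 0.1 rad); the robot touches nothing.
It fails at once if the fingers grip the mill or press it hard (contact force between the fingers and mill above 25 N).
It fails at once if the mill is lifted or tipped (height (world z) of mill above 0.012 m or angle between mill's own z axis and vertical above 0.2 rad).
It fails at once if the mill is shoved more than 40 mm away (distance of mill from where it was at the start of the episode above 0.04 m).
It fails at once if a bystander is displaced, lifted or tipped (distance of any of salt, flask, matches from where it was at the start of the episode above 0.03 m or angle between any of salt, flask's own z axis and vertical above 0.4 rad).
It also fails if it takes over 61 s, if anything falls off the work surface, if the arm or the gripper's body presses on something with over 40 N, if the wrist force passes 120 N, or if a joint passes its speed limit or range.

ROBOT

A 6-joint arm with a two-finger parallel gripper is mounted at the origin on a cart in front of the work surface, level with it; the furniture and walls round the work are solid. World frame = base frame: x ahead of the robot, y to its left, z up, the work surface at z = 0. Lengths are in m, angles in rad, forces in N, time in s.
With the tool pointing down it reaches from about 0.25 to 0.725 m from the base axis. Payload 4 kg.
Tool frame: the origin (TCP) lies at the very end of the fingers, on their centre line; the grasp point (between the pads) lies 19 mm behind it (robot.pinch_z is the distance from the TCP to the grasp point, in m); z points along the fingers, y is the line along which they close (so a half turn about z gives the same grasp; the last joint's range is limited). The gripper opens to 85 mm and grips with 20 to 120 N. Pads are 22 mm wide; open, the fingers measure 114 mm over their backs; the gripper's body (76 mm by 85 mm) begins 54 mm behind the grasp point. The pads swing forward as they close: fully open they stand 13 mm farther back than shut.
Start: joints at [1.162, 0.241, 0.005, 1.335, 0, 1.571], TCP at [0.199, 0.459, 0.231] pointing down, gripper open.
Joint ranges: [-2.72, 2.72], [-1.05, 1.87], [-1.09, 1.28], [-1.99, 2.15], [-1.42, 1.44], [-3.14, 3.14]. Speed limits (rad/s): [2.79, 2.79, 3.14, 3.14, 3.14, 3.14].

INTERFACE

Orientations are given as a unit quaternion [x, y, z, w].
In Python, from cell import robot, optics, status gives the robot as it stands. Calls block until the motion is done:
- robot.goto(position, orientation): joint-space move of the TCP to a pose.
- robot.servo_line(position, attitude=None, rate=0.15): straight line of the TCP; attitude=None keeps the orientation; rate is the mean speed in m/s.
- robot.set_joints(angles): joint-space move.
- robot.command_gripper(opening): finger opening in m; the grip force is fixed at half the most; returns when the fingers have stopped.
- robot.sleep(seconds).
- robot.inverse_kinematics(position, orientation): joint angles nearest the present ones, or None.
- optics.capture(name): name is "scene" or "top" or "wrist"; returns a dict with "pixels" (384x512x3 uint8, blue, green, red), "fx", "fy", "cx", "cy" (pixels), "extrinsics" (4x4, takes a point from camera to world coordinates); the wrist camera has in their place "hand_eye" (4x4, takes a point from camera to tool coordinates, whose origin is the TCP and whose axes are the flange's). Camera axes: x right, y up, looking along -z (the intrinsics and any distortion apply to the point x, -y, -z); pixel columns grow to the right and rows downward; lengths in m; the calibration is good to about 2 mm. A picture is of the moment at which its call begins: read the wrist's pose just before it. There is no depth.
A pose or a line that the arm cannot do raises robot.IKError and nothing moves.
- robot.close_job(): hands the job in; it is judged then, once.
Readings, each from a call of its own:
- status.read_clock(): time.
- status.read_joint_pos(): joint angles.
- status.read_joint_velocities(): joint speeds.
- status.read_joint_efforts(): joint torques, N m.
- status.read_eef_pos(): TCP position.
- status.read_orientation(): TCP orientation.
- status.read_ft_force(): force on the tool from outside, world axes, zero at the start.
- status.read_wrist_torque(): the same for the moment, N m.
- status.read_grip_width(): finger opening in m.
- status.read_grip_force(): force on a finger pad.
Only numpy, scipy, OpenCV 4.12 (cv2) and the standard library are available. Lean on these libraries where they do the work, as an engineer would, in place of code of your own. Each camera call takes 0.05 s, during which the arm holds its last target. There are 200 camera calls.

## Working session

There is one attempt and no reset: what is moved stays moved. The work goes in short steps, each a Python script; the robot and the scene stay as the last script left them, time stands still between calls to the robot, and variables do not carry over. Pictures are saved under pics/ and viewed, at most 10 in all, crops included, and the job is handed in when it is done.

```bash
mkdir -p pics; ls
python3 - <<'E'
from cell import robot, optics, status
import cv2,numpy as np
np.set_printoptions(precision=4,suppress=True)
for n in("scene","top"):
    c=optics.capture(n); cv2.imwrite(f"pics/{n}0.png",c["pixels"]); print(n,{k:v for k,v in c.items() if k!="pixels"})
print(status.read_orientation(),status.read_clock())
E
```

```text
pics
scene {'fx': 485.4013957038287, 'fy': 485.4013957038287, 'cx': 259.4776558824526, 'cy': 189.8316791257308, 'extrinsics': array([[ 0.578 ,  0.3503, -0.7371, -0.2737],
       [-0.8158,  0.2228, -0.5338, -0.636 ],
       [-0.0227,  0.9098,  0.4145,  0.5862],
       [ 0.    ,  0.    ,  0.    ,  1.    ]])}
top {'fx': 373.354314553912, 'fy': 373.354314553912, 'cx': 255.00267330076926, 'cy': 190.1496636551612, 'extrinsics': array([[-0.025 ,  0.9936, -0.1104,  0.4397],
       [-0.9996, -0.0259, -0.0065, -0.042 ],
       [-0.0094,  0.1102,  0.9939,  1.0235],
       [ 0.    ,  0.    ,  0.    ,  1.    ]])}
[ 0.203   0.9792 -0.0009 -0.0002] 0.1
```

View pics/scene0.png

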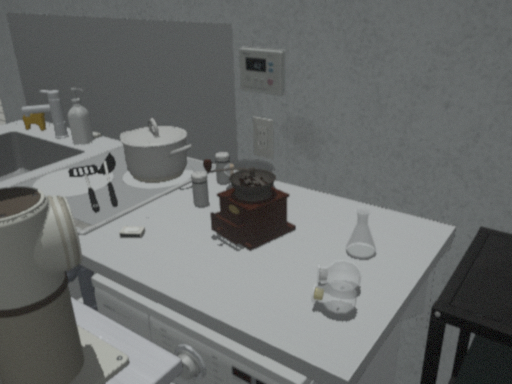

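View pics/top0.png

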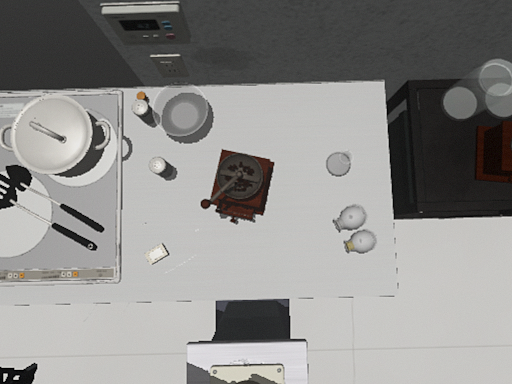

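The mill is at about (242,185) in the top view. Its crank knob is at (206,204), the drawer is open toward the robot at about (236,220), the shaker is at (158,165), the flask at (338,163) and the match box at (157,253). I'll enlarge the mill.

Run:
```python
import cv2,numpy as np
t=cv2.imread("pics/top0.png")[140:235,190:285]; s=cv2.imread("pics/scene0.png")[150:255,190:305]
b=lambda i,f:cv2.convertScaleAbs(cv2.resize(i,None,fx=f,fy=f,interpolation=cv2.INTER_CUBIC),alpha=1.8,beta=15)
t=b(t,4);s=b(s,3.6); h=max(t.shape[0],s.shape[0])
p=lambda i:cv2.copyMakeBorder(i,0,h-i.shape[0],0,4,cv2.BORDER_CONSTANT)
cv2.imwrite("pics/crop0.png",np.hstack([p(t),p(s)]))
print(np.hstack([p(t),p(s)]).shape)
```

```text
(380, 802, 3)
```

View pics/crop0.png

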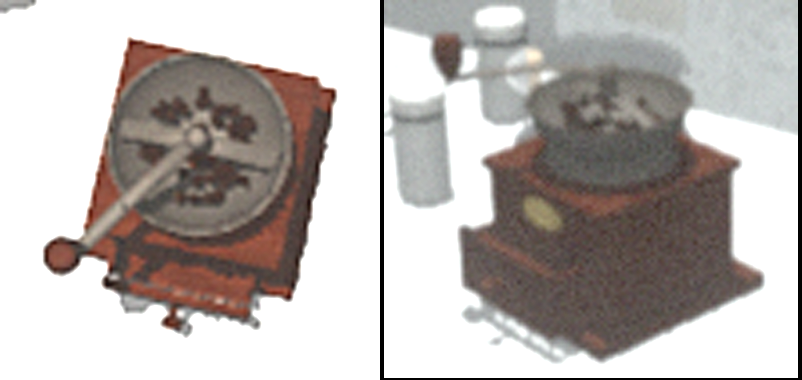

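The enlarged crop shows the top-view hub at about (240,174), crank knob (205.5,204), drawer knob (234.5,220.5), and the box's rear corner at (222.8,150). I'll turn these into world points and check them against the given sizes.

```bash
cat > h.py <<'E'
import numpy as np, cv2
from cell import robot, optics, status
np.set_printoptions(precision=4,suppress=True)
def ray(c,u,v):
    E=c["extrinsics"]; d=E[:3,:3]@np.array([(u-c["cx"])/c["fx"],-(v-c["cy"])/c["fy"],-1]); return E[:3,3],d
def plane(c,u,v,z):
    o,d=ray(c,u,v); return o+d*(z-o[2])/d[2]
def proj(c,p):
    E=c["extrinsics"]; q=E[:3,:3].T@(np.asarray(p)-E[:3,3]); return np.array([c["cx"]+c["fx"]*q[0]/-q[2], c["cy"]-c["fy"]*q[1]/-q[2]])
E
python3 - <<'E'
from h import *
t=optics.capture("top"); s=optics.capture("scene")
T=lambda a,b,z:plane(t,190+a/4,140+b/4,z)
hub=T(200,135,.17); kn=T(62,255,.185); dk=T(178,322,.037)
print("hub",hub,"knob",kn,np.linalg.norm(hub-kn)*1e3,"dk",dk, np.linalg.norm((hub-dk)[:2]))
rb=T(131,40,.097); print("box corner BL",rb, [T(333,92,z) for z in(.012,.097)], [T(292,298,z) for z in (.012,.097)])
yaw=np.arctan2(*(hub-dk)[1::-1]); print("yaw",np.degrees(yaw))
S=lambda a,b,z:plane(s,190+(a-384)/3.6,150+b/3.6,z)
print("scene knob",S(447,55,.177), "hopper rim L/R",S(527,88,.14),S(693,88,.14), "dk",S(497,342,.037))
for n,u,v,z in(("salt",158,160,.089),("flask",338,163,0.03),("match",157,253,.014)): print(n,plane(t,u,v,z))
# automatic box outline: reddish pixels
hsv=cv2.cvtColor(t["pixels"],cv2.COLOR_BGR2HSV)
m=((hsv[...,2]<170)&(hsv[...,1]>110)).astype(np.uint8);m[:,:190]=0;m[:,290:]=0;m[:130]=0;m[240:]=0
cs,_=cv2.findContours(m,0,1);k=max(cs,key=cv2.contourArea);print(cv2.minAreaRect(k),cv2.approxPolyDP(k,3,True)[:,0].tolist())
for yawd in(np.degrees(yaw),-14,-16):
    y=np.radians(yawd);R=np.array([[np.cos(y),-np.sin(y),0],[np.sin(y),np.cos(y),0],[0,0,1]])
    o=hub-R@[.001,.014,0]; o[2]=0
    print(yawd,o,[proj(t,o+R@np.array(p)).round(1) for p in((.064,.077,.097),(.064,-.049,.097),(.076,-.061,.012),(-.074,-.061,.012),(-.074,.089,.012))])
E
```

```text
hub [ 0.5736 -0.0026  0.17  ] knob [0.5049 0.0759 0.185 ] 105.32351747885264 dk [0.4702 0.0206 0.037 ] 0.1059156293708387
box corner BL [0.6469 0.0431 0.097 ] [array([ 0.6258, -0.0873,  0.012 ]), array([ 0.6102, -0.0835,  0.097 ])] [array([ 0.4853, -0.0553,  0.012 ]), array([ 0.4814, -0.0542,  0.097 ])]
yaw -12.648471149640006
scene knob [0.501 0.071 0.177] hopper rim L/R [0.554  0.0501 0.14  ] [ 0.6128 -0.0432  0.14  ] dk [ 0.4201 -0.0268  0.037 ]
salt [0.6272 0.2093 0.089 ]
flask [ 0.6178 -0.2608  0.03  ]
match [0.3894 0.2312 0.014 ]
((237.05406188964844, 213.67567443847656), (30.57821273803711, 16.111101150512695), 9.462322235107422) [[222, 211], [232, 214], [234, 221], [234, 215], [251, 218], [248, 216], [253, 209], [232, 205], [228, 212]]
-12.648471149640006 [ 0.5695 -0.0161  0.    ] [array([222. , 149.3]), array([270.9, 158.7]), array([275. , 161.3]), array([264.5, 214.9]), array([210.3, 204.2])]
-14 [ 0.5692 -0.016   0.    ] [array([222.7, 148.8]), array([271.4, 159.4]), array([275.5, 162.1]), array([263.8, 215.4]), array([209.9, 203.4])]
-16 [ 0.5688 -0.0158  0.    ] [array([223.7, 148.2]), array([272. , 160.4]), array([276.2, 163.2]), array([262.6, 216.2]), array([209.2, 202.3])]
```

The hub-to-knob distance is 105 mm against 104 given, and the mill outline fits a yaw of about -13.5°. The drawer knob isn't clear yet, so I'll look closer with the wrist camera, which also helps me choose the approach.

Run:
```python
from h import *
from scipy.spatial.transform import Rotation as Ro
q=Ro.from_matrix(np.array([[1,0,0],[0,-1,0],[0,0,-1.]]))
# tilt forward ~25deg : tool z = (sin,0,-cos)
for yaw in(0,180):
  for tilt in (30,):
    r=Ro.from_euler('y',-tilt,degrees=True)*q*Ro.from_euler('z',yaw,degrees=True)
    print(yaw,r.as_matrix()[:,2],robot.inverse_kinematics([.27,.03,.30],r.as_quat()))
c=optics.capture("wrist");print(c["hand_eye"],c["fx"],c["cx"],c["cy"])
R0=Ro.from_quat(status.read_orientation()).as_matrix();print(R0)
r=Ro.from_euler('y',-30,degrees=True)*q
robot.goto([.27,.03,.30],r.as_quat())
robot.command_gripper(0)
c=optics.capture("wrist");cv2.imwrite("pics/w1.png",c["pixels"]);print(status.read_clock(),status.read_joint_pos())
```

```text
0 [ 0.5    0.    -0.866] [ 0.2485 -0.6996 -0.6352  1.125  -0.1233 -2.9253]
180 [ 0.5    0.    -0.866] [ 0.2485 -0.6996 -0.6352  1.125  -0.1233  0.2163]
[[ 0.0001  0.9539  0.3002  0.0786]
 [ 1.     -0.0001 -0.0001 -0.0001]
 [-0.0001  0.3002 -0.9539 -0.1427]
 [ 0.      0.      0.      1.    ]] 340.3930384120784 252.8330368246764 191.85871514317975
[[-0.9176  0.3975 -0.0004]
 [ 0.3975  0.9176 -0.001 ]
 [-0.     -0.0011 -1.    ]]
4.7917 [ 0.2484 -0.6997 -0.6352  1.1251 -0.1232 -2.9253]
```

View pics/w1.png

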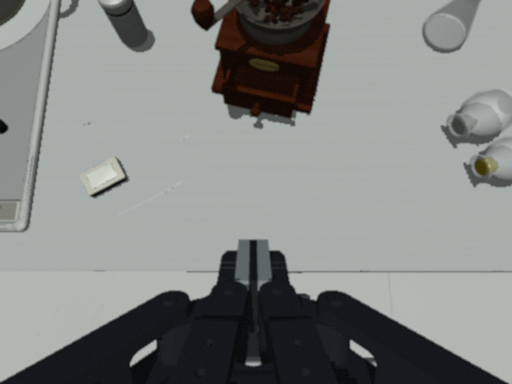

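The wrist view shows the drawer knob at about (256,110), the crank knob at (203,13) and the match box at (104,177). I'll cast these and cross-check them with the top view.

Run:
```python
from h import *
from scipy.spatial.transform import Rotation as Ro
def wrist():
    T=np.eye(4);T[:3,:3]=Ro.from_quat(status.read_orientation()).as_matrix();T[:3,3]=status.read_eef_pos()
    c=optics.capture("wrist");c["extrinsics"]=T@c["hand_eye"];return c
c=wrist();t=optics.capture("top")
print(c["extrinsics"][:3,3])
print("dk",plane(c,256,110,.037),"kn",plane(c,203,13,.177),"match",plane(c,104,177,.014))
i=cv2.resize(c["pixels"][0:130,180:345],None,fx=4.5,fy=4.5,interpolation=cv2.INTER_CUBIC)
cv2.imwrite("pics/w1c.png",cv2.convertScaleAbs(i,alpha=2,beta=10)); print(i.shape)
for p in([.4702,.0206,.037],): print(proj(c,p),"salt",proj(c,[.627,.209,.0]))
for w,name in((c,"w"),(t,"t")):
    y=np.radians(-13.5);R=np.array([[np.cos(y),-np.sin(y),0],[np.sin(y),np.cos(y),0],[0,0,1]])
    o=np.array([.569,-.016,0])
    for d in(0,.02,.03,.05,.07): print(name,d,proj(w,o+R@np.array([-.076-d,.014,.037])),end=" ")
    print([proj(w,o+R@np.array(p)).round(1) for p in((-.074,-.061,.012),(-.074,.089,.012),(-.062,-.049,.097),(-.062,.077,.097))])
```

```text
[0.2635 0.0306 0.462 ]
dk [0.4712 0.0264 0.037 ] kn [0.5047 0.079  0.177 ] match [0.3837 0.2333 0.014 ]
(585, 742, 3)
[260.295  110.6995] salt [138.2896  28.2675]
w 0 [264.0313  91.6703] w 0.02 [260.6897 104.7543] w 0.03 [258.9958 111.3864] w 0.05 [255.5611 124.8348] w 0.07 [252.0621 138.5347] [array([314.9, 110.4]), array([213.5,  88.1]), array([319.6,  67.2]), array([217.7,  45.5])]
t 0 [236.2719 209.7866] t 0.02 [234.6471 217.1968] t 0.03 [233.8321 220.9139] t 0.05 [232.1967 228.372 ] t 0.07 [230.5543 235.8623] [array([264. , 215.4]), array([210. , 203.8]), array([260.8, 208.2]), array([211.4, 197.6])]
```

View pics/w1c.png

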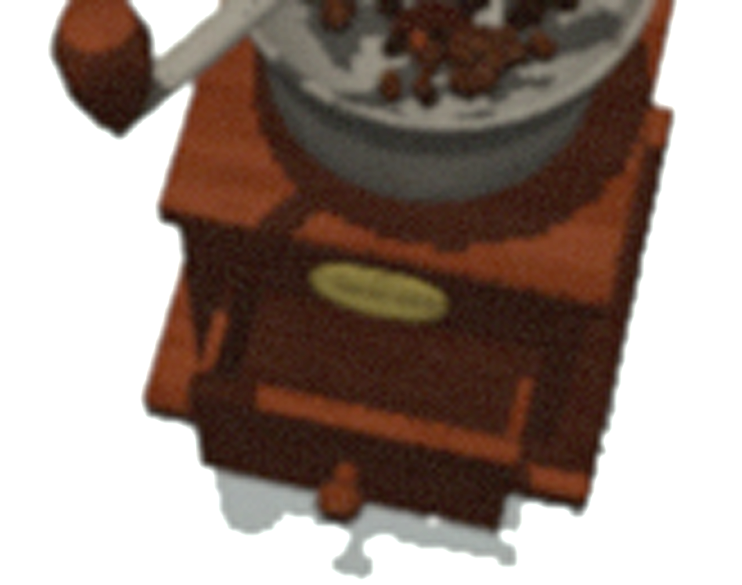

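The wrist view confirms the drawer knob at about (0.4705,0.0235), with the drawer open about 30 mm and the hub near (0.5725,-0.0005). Mill yaw is about -14°. The crank knob sits at a world angle of about 131°. I'll swing it clockwise on the left side, with the finger turning along the arc.

```bash
cat >> h.py <<'E'
from scipy.spatial.transform import Rotation as Ro
HUB=np.array([.5725,-.0005]); YAW=np.radians(-14)
DOWN=Ro.from_matrix(np.diag([1,-1,-1.]))
def arc(a,z,flip,r=.104):  # pose with tool y radial, a in deg
    p=HUB+r*np.array([np.cos(np.radians(a)),np.sin(np.radians(a))])
    return [*p,z],(Ro.from_euler('z',a+90+flip,degrees=True)*DOWN).as_quat()
E
python3 - <<'E'
from h import *
A=[154]+list(np.arange(140,-1,-10))+[-2]
J={f:[robot.inverse_kinematics(*arc(a,.171,f)) for a in A] for f in(0,180)}
for f in J: print(f,[None if j is None else round(float(j[5]),2) for j in J[f]])
ok=[f for f in J if all(j is not None for j in J[f]) and np.abs(np.diff([j[5] for j in J[f]])).max()<1]
print(ok)
if not ok: raise SystemExit
f=ok[0]
robot.goto(*arc(A[0],.26,f)); robot.servo_line(arc(A[0],.171,f)[0])
print(status.read_clock(),status.read_ft_force())
for a in A[1:]:
    p,q=arc(a,.171,f); robot.servo_line(p,q,rate=.06); F=status.read_ft_force(); print(a,F)
    if np.linalg.norm(F)>12: break
t=optics.capture("top");cv2.imwrite("pics/t2.png",cv2.resize(t["pixels"][100:250,130:360],None,fx=3,fy=3)); print(status.read_clock())
E
```

```text
0 [-1.02, -0.74, -0.54, -0.35, -0.17, 0.01, 0.18, 0.35, 0.51, 0.67, 0.82, 0.97, 1.12, 1.27, 1.42, 1.57, 1.6]
180 [2.12, 2.4, 2.6, 2.79, 2.97, -3.13, -2.96, -2.8, -2.63, -2.48, -2.32, -2.17, -2.02, -1.87, -1.72, -1.57, -1.54]
[0]
7.3 [-0.2106  0.5974  0.3093]
140 [-0.6648 -0.5128  1.3791]
130 [-0.1589 -0.7946  0.2782]
120 [ 0.5817 -0.2575 -0.5436]
110 [-0.0636  0.5879  0.5503]
100 [ 0.2669 -0.1011 -0.0709]
90 [-1.2005 -1.3297  0.0723]
80 [ 0.0368 -0.3576  0.0633]
70 [ 0.1603 -0.4005  0.4875]
60 [-0.2142  0.875   0.0715]
50 [-0.6109 -0.2494 -0.0256]
40 [ 0.8385  0.5184 -1.0488]
30 [ 0.9985 -0.2092  0.1193]
20 [-0.2351  0.3963 -1.0578]
10 [ 0.268  -0.4205 -0.2271]
0 [ 0.2479 -0.453   0.3599]
-2 [-0.8805 -0.1892 -0.4526]
14.475
```

Next I retract straight up and look.

Run:
```python
from h import *
robot.servo_line(arc(2,.171,0)[0]); robot.servo_line(arc(2,.27,0)[0])
T=Ro.from_euler('z',-14,degrees=True)*Ro.from_euler('y',-30,degrees=True)*DOWN*Ro.from_euler('z',180,degrees=True)
d=np.array([np.cos(YAW),np.sin(YAW),0]); dk=np.array([.4705,.0235,.032])
pre=dk-d*.06
for p in (pre,pre+[0,0,.2],dk-d*.0095,dk+d*.025): print(p,robot.inverse_kinematics(p,T.as_quat()))
robot.servo_line([.55,.0,.30]); robot.goto(pre+[0,0,.2],T.as_quat())
t=optics.capture("top");cv2.imwrite("pics/t3.png",cv2.resize(t["pixels"][120:260,130:360],None,fx=3,fy=3)); print(status.read_clock(),status.read_joint_pos())
```

```text
[0.4123 0.038  0.032 ] [ 0.2748  0.0959 -1.0099  0.0003 -0.2507  0.4595]
[0.4123 0.038  0.232 ] [ 0.2748 -0.2877 -0.6419  0.7519 -0.2507  0.4595]
[0.4613 0.0258 0.032 ] [ 0.1965  0.1693 -0.9149  0.0054 -0.215   0.3879]
[0.4948 0.0175 0.032 ] [ 0.1546  0.2177 -0.8448  0.0194 -0.1955  0.3501]
17.6583 [ 0.2743 -0.2857 -0.6379  0.7521 -0.2506  0.4603]
```

View pics/t3.png

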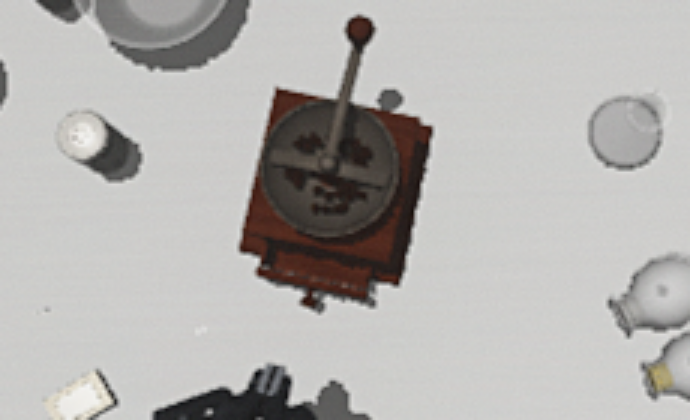

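The crank now points straight back, with its knob at (360,30) in the crop. The mill and bystanders are unmoved and the drawer knob is at (312,303). Next I push the drawer shut, watching the force.

Run:
```python
from h import *
d=np.array([np.cos(YAW),np.sin(YAW),0]); dk=np.array([.4705,.0235,.032])
def F(): 
    v=[]
    for _ in range(8): v.append(status.read_ft_force()@-d); robot.sleep(.01)
    return np.mean(v)
robot.servo_line(dk-d*.06); robot.servo_line(dk-d*.02,rate=.06); f0=F(); print(f0)
s=-.018
while s<.032:
    robot.servo_line(dk+d*s,rate=.03); f=F()-f0
    if s>.01 or f>1: print(round(s,4),round(f,2))
    if f>2.5: break
    s+=.004 if s<.012 else .0015
print(status.read_clock(),status.read_eef_pos())
robot.sleep(.3)
robot.servo_line(dk-d*.08); robot.servo_line(dk-d*.12+[0,0,.2])
t=optics.capture("top");cv2.imwrite("pics/t4.png",cv2.resize(t["pixels"][120:260,130:360],None,fx=3,fy=3));print(status.read_clock())
```

```text
0.03709738155951958
0.01 0.04
0.014 -0.01
0.0155 -0.1
0.017 -0.16
0.0185 -0.21
0.02 -0.02
0.0215 1.17
0.023 6.3
25.0417 [0.4913 0.0182 0.0313]
27.7333
```

View pics/t4.png

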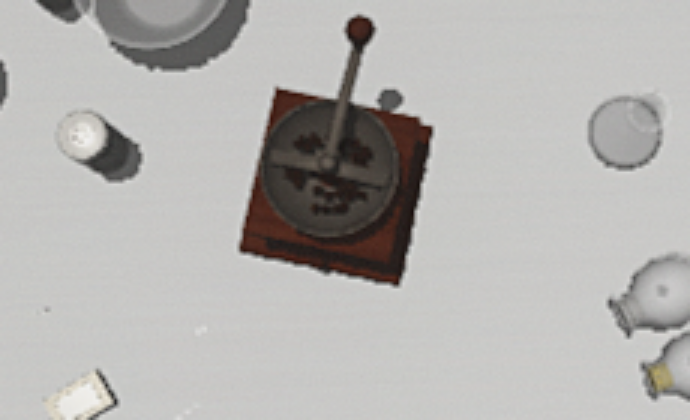

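The drawer is shut: the force rose sharply at the expected travel. The crank points back and nothing else has moved, so I'm handing in.

```bash
python3 -c "
from cell import robot
print(robot.close_job())"
```

```text
the job is handed in; nothing more can be done
None
```

I pushed the crank round to point straight back, then pushed the drawer shut. The last top view shows the mill, shaker, flask and match box where they were. I handed the job in just after 27.7 s; no verdict came back.

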